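Seat the specimen holder on the polisher's drive pegs

TASK

Get the polisher ready: pick up the specimen holder plate with the two big square holes by its bar handle and set it on the machine's deck, so that both pegs come up through the holes and the plate lies flat on the deck. Lower it gently, do not let it drop, then let go; leave the other plate, the one with only small holes, where it is.

Things in the scene. Friction and masses are not known exactly. Their poses are not given: they have to be found in the camera images.
- holder_mid (a point): The wanted holder, loose, 0.45 kg, flat on the table: aluminium plate 150 (own x) x 90 (y) x 12 mm, two 34 mm square through holes 48 mm either side of centre along x. Upright steel bar handle on its middle: 55 (x) x 18 (y) mm, 50 mm high above the plate, 62 mm overall; grip across y from above. Point: middle axis, 31 mm above the underside; z up. A half turn about z looks the same.
- deck (a point): Deck middle of the polisher, a white box 230 x 230 mm fixed on the table with a round dark steel deck, 200 mm wide. Point: on the deck top, 85 mm above the table, between two upright pegs 14 mm thick, 24 mm high, tapered tips, 48 mm either side along own x; z up. Holder home: its point 31 mm above this one, its x along this x (either way round), 10 mm play around each peg.
- blank_mid (a point): Centre of the other plate, loose: same outline, thickness, handle and centre point as the holder, but with only four small 9 mm holes near its corners, so it cannot go over the pegs. To be left where it is.

How it is judged:
By the outcome, as a careful person would: the job done as asked, in the order asked, and still so for the second after the job is handed in, with the robot touching nothing.
It also fails if it takes over 35 s, if anything falls off the work surface, if the arm or the gripper's body presses on something with over 40 N, if the wrist force passes 120 N, or if a joint passes its speed limit or range.

ROBOT

A 6-joint arm with a two-finger parallel gripper is mounted at the origin on the work surface. World frame = base frame: x ahead of the robot, y to its left, z up, the work surface at z = 0. Lengths are in mm, angles in rad, forces in N, time in s.
With the tool pointing down it reaches from about 300 to 775 mm from the base axis. Payload 14.6 kg.
Tool frame: the origin (TCP) lies between the finger pads; the fingertips stand 22 mm ahead of it and the grasp point (between the pads) lies 3 mm ahead of it (manip.tcp_to_tips is the distance from the TCP to the fingertips, in mm); y points along the fingers, z is the direction in which the jaws open and shut, and the axes are right-handed (so a half turn about y gives the same grasp; the last joint's range is limited). The gripper opens to 94 mm and grips with 3 to 60 N. Pads are 16 mm wide; open, the fingers measure 119 mm over their backs; the gripper's body (75 mm by 177 mm) begins 78 mm behind the grasp point.
Start: joints at [-1.192, 0.3, 1.521, -0, 1.321, -0.067], TCP at [237.141, -496.239, 227.446] pointing down, gripper open.
Joint ranges: [-3.03, 3.03], [-0.79, 2.21], [0.23, 2.52], [-1.04, 4.18], [0, 3.07], [-2.55, 2.55]. Speed limits (rad/s): [2.22, 2.22, 2.57, 3.14, 3.14, 3.14].

INTERFACE

Orientations are given as [roll, pitch, yaw] about the fixed x, y, z axes, in that order (R = Rz(yaw) Ry(pitch) Rx(roll)).
In Python, from cell import manip gives the robot as it stands.
- The arm moves only by the shell command python3 -m jog 'ROWS' [OPENING] [FORCE]. ROWS is JSON, one flat list of numbers, 6 for each row, row after row: the shift along the tool's x, y, z in mm, then the turn, a rotation vector about the tool's x, y, z in degrees. A call has 1 to 10 rows; each row is the pose to reach, as a shift and turn from the pose commanded when the call began, along the tool's axes at that moment; what a row does not reach only later rows make up. A row lasts 1/12 s, in which the tool goes at most 41.7 mm and 7.16 degrees, less where a joint would pass 70% of its speed; a pose out of reach is approached as far as the arm can. A call with a gripper value outside its range is refused whole. OPENING is the finger opening in mm, from 0 to 94, set as the call begins (- or left out, the last holds). The fingers move at their own pace and stop on an object; FORCE is the grip in N (left out, the last holds). Time passes only in rows, so rows that repeat a pose let the fingers close. It gives the time, the measured TCP pose, the force and the opening at its end, in the units of the state.
- manip.read_state(): the state, without advancing time (a new reading comes with each control period).
- manip.camera(name): name is "scene" or "top"; returns a dict with "img" (400x640x3 uint8, red, green, blue), "intrinsics" (3x3 intrinsics, pixels), "k1" (the pictures are not rectified: a ray, as slopes to the right and down, at radius r is drawn at 1 + k1 r^2 times it, then the intrinsics apply), "origin" and "orientation" of the camera in the world. Camera axes: x right, y down, z forward; pixel columns grow to the right and rows downward; lengths in mm; the calibration is good to about 2 mm. A picture is of the moment at which its call begins. There is no depth.
- manip.sign_off(): hands the job in, once; it reports no verdict.
Trained networks look in a picture, given as the dict that the camera call returned (one of the last four; its "shot" number tells which), for a name from the list of things; names that differ only in an ending like _2 or _b are one class to them, and where a whole thing is asked for, a point or a joint stands for the part that bears it (a point fixed in the world has none). Each returns a list of dicts, best first, with "score" (0 to 1); they miss things now and then, are a little off and sometimes report something else, mostly with a low value. They report only what shows in the picture. A call takes as long as a camera call.
- manip.masks_of(thing, picture): "pixels" (400x640 bool, what is visible of it) and "xy" ([column, row] in pixels, amid what is visible of it).
- manip.tip_of(thing, picture): "xy" ([column, row] in pixels: a listed point, or the origin of a listed thing).
The state is a dict: "clock": time; "joints": joint angles; "qd": joint speeds; "effort": joint torques, N m; "eef_pos": TCP position; "eef_rot": TCP orientation; "wrist_force": force on the tool from outside, world axes, zero at the start; "moment": the same for the moment, N m; "finger_gap": finger opening in mm.
Only numpy, scipy, OpenCV 4.12 (cv2) and the standard library are available. Lean on these libraries where they do the work, as an engineer would, in place of code of your own. Each camera call takes 0.05 s, during which the arm holds its last target.

## Working session

There is one attempt and no reset: what is moved stays moved. The work goes in short steps, Python scripts to look and compute and a shell command to move; the robot and the scene stay as the last step left them, time stands still between calls to the robot, and variables do not carry over. Pictures are saved under pics/ and viewed, and the job is handed in when it is done.

```bash
mkdir -p pics; ls; cat > h.py <<'E'
import numpy as np, cv2
from cell import manip
from scipy.spatial.transform import Rotation as R
def Rm(c):
    o=np.array(c["orientation"],float)
    return o if o.shape==(3,3) else R.from_euler('xyz',o).as_matrix()
def undist(c,uv):
    K=np.array(c["intrinsics"]);k=c["k1"]
    d=np.array([(uv[0]-K[0,2])/K[0,0],(uv[1]-K[1,2])/K[1,1]]);s=d.copy()
    for _ in range(30): s=d/(1+k*(s@s))
    return s
def back(c,uv,z):
    s=undist(c,uv);r=Rm(c)@np.array([s[0],s[1],1]);o=np.array(c["origin"],float)
    return o+r*(z-o[2])/r[2]
def proj(c,p):
    q=Rm(c).T@(np.array(p,float)-np.array(c["origin"]));s=q[:2]/q[2];s=s*(1+c["k1"]*(s@s))
    K=np.array(c["intrinsics"]);return np.array([K[0,0]*s[0]+K[0,2],K[1,1]*s[1]+K[1,2]])
def save(c,n): cv2.imwrite('pics/'+n,c["img"][:,:,::-1])
E
python3 - <<'E'
from h import *
print(manip.read_state())
for n in("top","scene"):
    c=manip.camera(n);save(c,n+'0.png');print(n,c["origin"],c["orientation"],c["intrinsics"],c["k1"])
    for t,z in(("holder_mid",31),("deck",85),("blank_mid",31)):
        for r in manip.tip_of(t,c)[:3]: print(t,r["score"],r["xy"],back(c,r["xy"],z))
        for r in manip.masks_of(t,c)[:2]: print(' mask',r["score"],r["xy"],r["pixels"].sum())
E
```

```text
pics
{'clock': 0.0, 'joints': array([-1.19161683e+00,  3.00487174e-01,  1.52160785e+00, -9.56952757e-06,
        1.32073173e+00, -6.65976575e-02]), 'qd': array([-0.00095782, -0.00038753,  0.00113665, -0.00163431,  0.00049686,
       -0.00220606]), 'effort': array([-2.00773713e-03, -5.31815743e+01, -3.52735770e+01,  7.07548088e-02,
        2.44024774e-02, -9.68717723e-05]), 'eef_pos': array([ 237.03890839, -496.01478357,  226.86618857]), 'eef_rot': array([-1.57202831e+00,  7.28789954e-05, -2.69581317e+00]), 'wrist_force': array([-0.44830066,  0.91889542,  0.91745961]), 'moment': array([ 0.00188193, -0.01842906,  0.01127475]), 'finger_gap': 93.92906905746908}
top [ 483.71783161   75.82193798 1041.33512887] [-3.10036670e+00  7.58236303e-04 -1.59234876e+00] [[378.8516739    0.         317.06666689]
 [  0.         378.8516739  197.81662132]
 [  0.           0.           1.        ]] -0.020825548077378114
holder_mid 0.55 [208.3, 228.9] [448.7496071  367.34122703  31.        ]
 mask 0.87 [211.8, 227.0] 1702
deck 0.92 [442.2, 189.9] [ 536.40116782 -241.72526203   85.        ]
 mask 0.81 [438.0, 193.8] 8388
blank_mid 0.75 [292.9, 222.5] [461.02794527 141.4369367   31.        ]
 mask 0.95 [293.5, 221.6] 1798
 mask 0.36 [437.1, 191.4] 8230
scene [1116.97051759  -24.21899967  763.43181565] [-2.39740373  0.01724483  1.42080845] [[429.46014867   0.         315.82404165]
 [  0.         429.46014867 196.56748831]
 [  0.           0.           1.        ]] -0.07528615030478415
holder_mid 0.79 [439.9, 184.7] [458.93023419 360.94662411  31.        ]
holder_mid 0.32 [172.3, 228.9] [ 491.65384713 -262.32439059   31.        ]
 mask 0.7 [440.0, 192.9] 1855
deck 0.79 [171.9, 228.2] [ 535.75830217 -245.73208652   85.        ]
 mask 0.84 [179.5, 244.4] 11878
blank_mid 0.8 [345.3, 196.8] [460.12311884 131.28163093  31.        ]
 mask 0.95 [343.4, 205.9] 2020
```

View pics/top0.png

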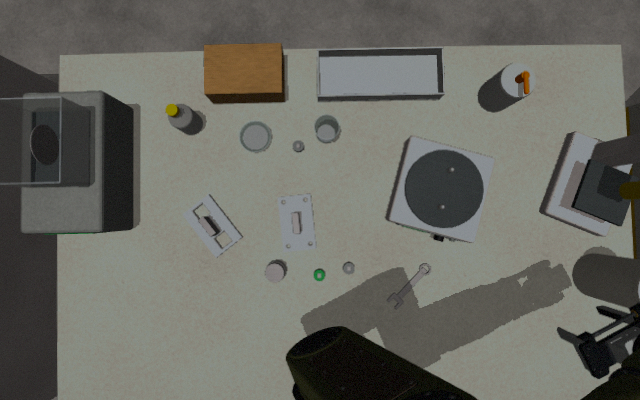

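View pics/scene0.png

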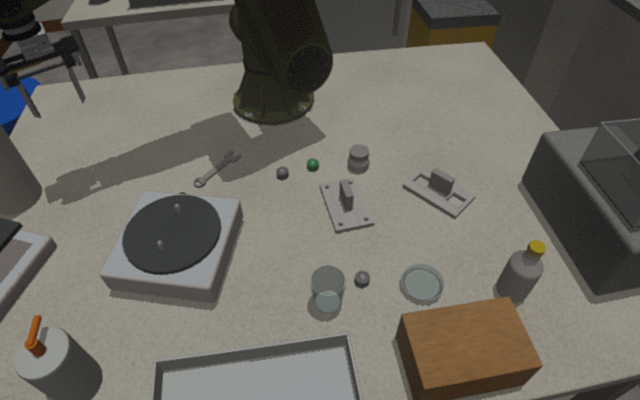

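```bash
python3 - <<'E'
import cv2
a=cv2.imread('pics/top0.png')
cv2.imwrite('pics/hold0.png',cv2.resize(a[175:285,150:270],None,fx=5,fy=5,interpolation=cv2.INTER_CUBIC))
cv2.imwrite('pics/deck0.png',cv2.resize(a[140:245,385:495],None,fx=5,fy=5,interpolation=cv2.INTER_CUBIC))
E
```

```text
(no output)
```

View pics/hold0.png

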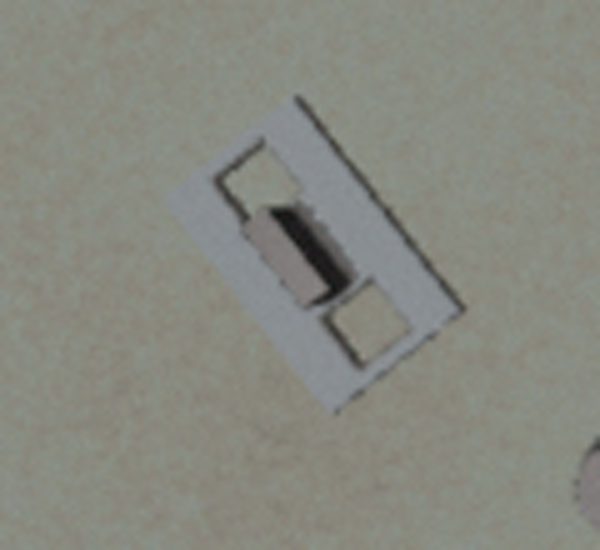

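View pics/deck0.png

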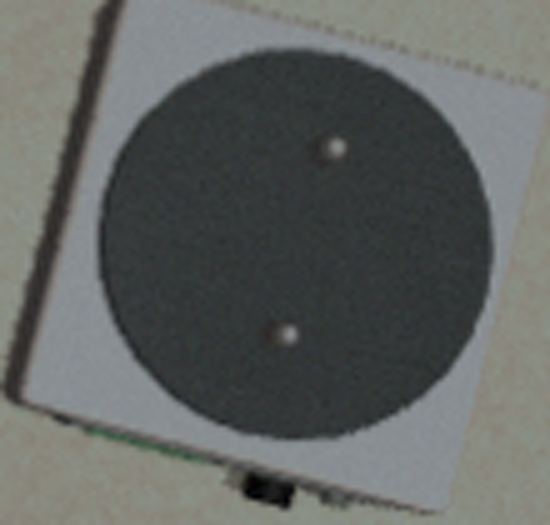

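The top picture shows the wanted plate (with square holes) at about (212,227), the blank at (296,222), and the deck at about (443,189). The pegs are at about (452,169) and (442,206).

```bash
python3 - <<'E'
from h import *
t=manip.camera("top");s=manip.camera("scene")
f=lambda p,o:((p[0]+.5)/5-.5+o[0],(p[1]+.5)/5-.5+o[1])
C=[back(t,f(p,(150,175)),12) for p in((297,95),(465,310),(335,410),(168,190))]
C=np.array(C);print("plate",C.mean(0),[np.linalg.norm(C[i]-C[(i+1)%4]) for i in range(4)])
d=C[1]-C[0]+C[2]-C[3];print("yaw",np.degrees(np.arctan2(d[1],d[0])))
H=np.array([back(t,f(p,(150,175)),62) for p in((244,222),(268,203),(331,288),(308,306))]);print("handle top",H.mean(0),[np.linalg.norm(H[i]-H[(i+1)%4]) for i in range(4)])
P=np.array([back(t,f(p,(385,140)),109) for p in((336,147),(289,334))]);d=P[0]-P[1]
print("pegs",P,P.mean(0),np.linalg.norm(d),np.degrees(np.arctan2(d[1],d[0])))
# dark discs
g=cv2.cvtColor(t["img"],cv2.COLOR_RGB2GRAY)
m=np.zeros_like(g);m[145:232,400:488]=(g[145:232,400:488]<85)
n,l,st,ce=cv2.connectedComponentsWithStats(m);k=1+np.argmax(st[1:,4]);
cn=max(cv2.findContours((l==k).astype(np.uint8),0,1)[0],key=cv2.contourArea);e=cv2.fitEllipse(cv2.convexHull(cn));print("disc",e,back(t,e[0],85))
im=s["img"]
cv2.imwrite('pics/sh.png',cv2.resize(im[150:225,390:490,::-1],None,fx=6,fy=6,interpolation=cv2.INTER_CUBIC))
cv2.imwrite('pics/sd.png',cv2.resize(im[180:285,100:245,::-1],None,fx=5,fy=5,interpolation=cv2.INTER_CUBIC))
for q in(P): print("peg in scene",proj(s,q))
for q in C: print("corner in scene",proj(s,q))
E
```

```text
plate [458.98216066 360.45066779  12.        ] [np.float64(149.05820484092553), np.float64(88.58840640881382), np.float64(150.7136410868586), np.float64(87.02081782265724)]
yaw -143.09435587399435
handle top [458.54628049 361.30929773  62.        ] [np.float64(15.788065159286292), np.float64(54.97525460681434), np.float64(15.03231159898951), np.float64(54.865767302456256)]
pegs [[ 586.40275054 -259.49754592  109.        ]
 [ 494.3345854  -232.81773595  109.        ]] [ 540.36866797 -246.15764094  109.        ] 95.85592988345346 -16.16070166388097
disc ((443.6397399902344, 188.54335021972656), (77.52841186523438, 78.93595123291016), 116.22692108154297) [ 539.76539282 -245.51142606   85.        ]
peg in scene [159.53652772 241.70499032]
peg in scene [176.59195559 204.67291548]
corner in scene [454.68855429 216.41417764]
corner in scene [401.99571527 184.31751301]
corner in scene [423.17838834 166.39688288]
corner in scene [475.18630371 196.65358703]
```

View pics/sh.png

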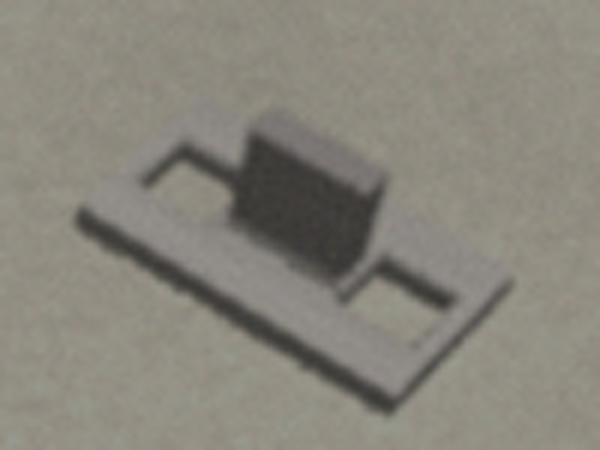

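View pics/sd.png

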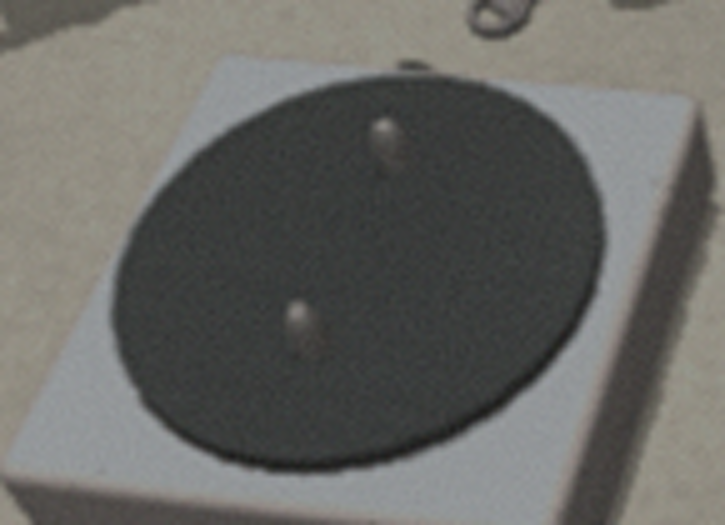

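```bash
cat > plan.py <<'E'
import sys
from h import *
def plan(x,y,z,yaw):
    s=manip.read_state();A=R.from_euler('xyz',s["eef_rot"]);B=R.from_euler('xyz',[-np.pi/2,0,np.radians(yaw)])
    d=A.inv().apply(np.array([x,y,z])-s["eef_pos"]);t=(A.inv()*B).as_rotvec(degrees=True)
    print("shift",d.round(1),np.linalg.norm(d).round(1),"turn",t.round(2),"| pos",s["eef_pos"].round(1),"rpy",np.degrees(s["eef_rot"]).round(2),"F",s["wrist_force"].round(1),"gap",round(s["finger_gap"],1),"t",s["clock"],"j",s["joints"].round(2))
if __name__=="__main__": plan(*map(float,sys.argv[1:5]))
E
python3 plan.py 459 361 180 -143.1
```

```text
shift [-569.8   47.5 -677.8] 886.7 turn [  0.   -11.36  -0.  ] | pos [ 237.1 -496.2  227.4] rpy [ -90.     -0.   -154.46] F [-0.4  0.2  0.6] gap 93.9 t 0.8 j [-1.19  0.3   1.52 -0.    1.32 -0.07]
```

```bash
python3 -m jog '[-10,0,-12,0,0,0,-30,0,-36,0,0,0,-55,0,-65,0,-1,0,-80,0,-95,0,-2,0,-105,0,-125,0,-3,0,-130,0,-155,0,-4,0,-155,0,-184,0,-5,0,-180,0,-214,0,-6,0,-205,0,-244,0,-7,0,-230,0,-274,0,-8,0]' 94; python3 plan.py 459 361 180 -143.1
```

```text
clock: 1.63
eef_pos: [326.4, -148.1, 227.7]
eef_rot: [-1.57, 0.0, -2.556]
wrist_force: [0.6, -0.0, -0.4]
finger_gap: 94.1
shift [-391.9   47.6 -351. ] 528.3 turn [-0.04 -3.34 -0.02] | pos [ 326.4 -148.1  227.7] rpy [-8.9960e+01  2.0000e-02 -1.4644e+02] F [ 0.6 -0.  -0.4] gap 94.1 t 1.6333 j [-0.53 -0.15  2.    0.    1.29  0.46]
```

```bash
python3 -m jog '[-28,0,-25,0,0,0,-57,0,-51,0,-1,0,-86,0,-77,0,-1,0,-115,0,-103,0,-2,0,-144,0,-129,0,-2,0,-173,0,-155,0,-2,0,-202,0,-181,0,-3,0,-231,0,-207,0,-3,0,-260,0,-233,0,-3,0,-289,0,-259,0,-3.3,0]'; python3 plan.py 459 361 180 -143.1
```

```text
clock: 2.47
eef_pos: [424.3, 227.9, 227.5]
eef_rot: [-1.571, 0.0, -2.498]
wrist_force: [0.9, -0.4, 0.2]
finger_gap: 94.1
shift [-107.6   47.6  -85.7] 145.5 turn [-0.01 -0.04 -0.03] | pos [424.3 227.9 227.5] rpy [-8.9990e+01  3.0000e-02 -1.4314e+02] F [ 0.9 -0.4  0.2] gap 94.1 t 2.4667 j [ 0.42  0.15  1.71 -0.    1.29  1.34]
```

```bash
python3 -m jog '[-28,0,-23,0,0,0,-56,5,-46,0,0,0,-83,15,-66,0,0,0,-100,30,-80,0,0,0,-107.5,47,-85.5,0,0,0,-107.5,70,-85.5,0,0,0,-107.5,90,-85.5,0,0,0,-107.5,105,-85.5,0,0,0,-107.5,110,-85.5,0,0,0,-107.5,110,-85.5,0,0,0]'; python3 - <<'E'
from h import *
import plan;plan.plan(459,361,42,-143.1)
for n,(a,b,c0,d) in(("scene",(110,235,370,510)),("top",(170,290,140,280))):
    c=manip.camera(n);cv2.imwrite(f'pics/{n}1.png',cv2.resize(c["img"][a:b,c0:d,::-1],None,fx=5,fy=5,interpolation=cv2.INTER_CUBIC))
E
```

```text
clock: 3.3
eef_pos: [458.7, 358.3, 116.4]
eef_rot: [-1.571, -0.002, -2.499]
wrist_force: [-0.2, -1.0, 0.5]
finger_gap: 94.0
shift [-2.  74.4 -1.9] 74.5 turn [ 0.01 -0.06  0.12] | pos [458.7 358.3 116.4] rpy [-9.0010e+01 -1.2000e-01 -1.4316e+02] F [-0.2 -1.   0.5] gap 94.0 t 3.3 j [0.6  0.48 1.54 0.   1.12 1.53]
```

View pics/scene1.png

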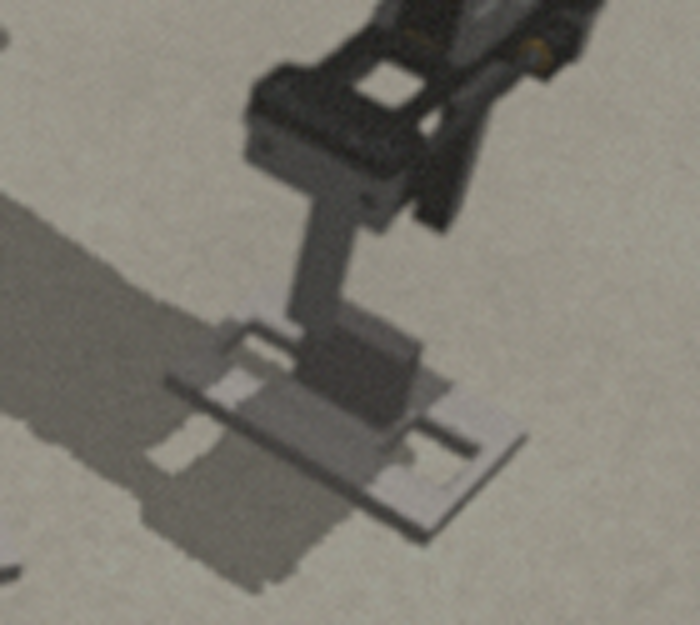

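View pics/top1.png

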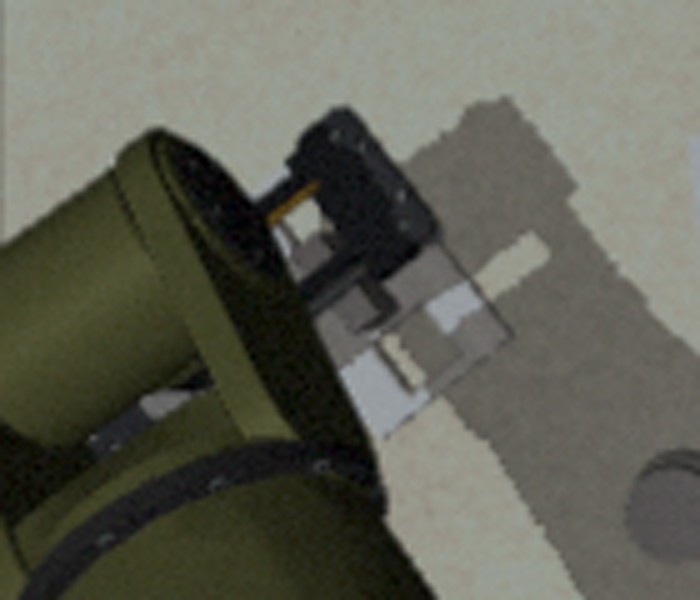

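The jaws straddle the handle. I'll check the fingertip projection against the scene picture, where the near tip shows at about (432,173), before descending.

```bash
python3 - <<'E'
from h import *
s=manip.read_state();A=R.from_euler('xyz',s["eef_rot"]);c=manip.camera("scene")
for d in(47,53,-47,-53):
  for x in(-8,8):
    print(d,x,s["eef_pos"]+A.apply([x,22,d]),proj(c,s["eef_pos"]+A.apply([x,22,d])).round(1), ((proj(c,s["eef_pos"]+A.apply([x,22,d]))-[370,110])*5).round())
E
```

```text
47 -8 [494.0043865  325.99039937  96.40459979] [436.  177.1] [330. 336.]
47 8 [481.19930067 316.39720022  96.38708457] [429.9 173.6] [300. 318.]
53 -8 [497.6018381  321.18848913  96.40486681] [434.5 178.5] [322. 343.]
53 8 [484.79675227 311.59528998  96.3873516 ] [428.4 175. ] [292. 325.]
-47 -8 [437.64431143 401.22032639  96.40041633] [458.7 156.4] [444. 232.]
-47 8 [424.8392256  391.62712724  96.38290111] [452.8 153.2] [414. 216.]
-53 -8 [434.04685983 406.02223663  96.4001493 ] [460.1 155.2] [450. 226.]
-53 8 [421.241774   396.42903748  96.38263408] [454.2 152. ] [421. 210.]
```

```bash
python3 -m jog '[0,6,0,0,0,0,0,18,0,0,0,0,0,32,0,0,0,0,0,46,0,0,0,0,0,58,0,0,0,0,0,66,0,0,0,0,0,72,0,0,0,0,0,74,0,0,0,0,0,74,0,0,0,0,0,74,0,0,0,0]'; python3 plan.py 459 361 42 -143.1
```

```text
clock: 4.28
eef_pos: [459.3, 358.7, 43.9]
eef_rot: [-1.571, 0.001, -2.499]
wrist_force: [-0.2, 0.7, -1.0]
finger_gap: 94.0
shift [-1.1  1.9 -2. ] 3.0 turn [-0.   -0.06 -0.04] | pos [459.3 358.7  43.9] rpy [-9.0000e+01  4.0000e-02 -1.4316e+02] F [-0.2  0.7 -1. ] gap 94.0 t 4.2833 j [ 0.6   0.58  1.58 -0.    0.98  1.53]
```

```bash
python3 -m jog '[-1,2,-2,0,0,0,-1,2,-2,0,0,0,-1,2,-2,0,0,0,-1,2,-2,0,0,0,-1,2,-2,0,0,0,-1,2,-2,0,0,0,-1,2,-2,0,0,0,-1,2,-2,0,0,0,-1,2,-2,0,0,0,-1,2,-2,0,0,0]' 8 35; python3 plan.py 459 361 42 -143.1
```

```text
clock: 5.12
eef_pos: [458.7, 360.8, 41.5]
eef_rot: [-1.571, -0.0, -2.499]
wrist_force: [0.6, 0.6, -0.6]
finger_gap: 31.1
shift [-0.4 -0.5  0. ] 0.7 turn [-0.   -0.06  0.  ] | pos [458.7 360.8  41.5] rpy [ -90.     -0.   -143.16] F [ 0.6  0.6 -0.6] gap 31.1 t 5.1167 j [ 0.6   0.59  1.58 -0.    0.98  1.53]
```

```bash
python3 -m jog '[0,0,0,0,0,0,0,0,0,0,0,0,0,0,0,0,0,0,0,0,0,0,0,0,0,0,0,0,0,0,0,0,0,0,0,0]'; python3 -m jog '[0,-2,0,0,0,0,0,-8,0,0,0,0,0,-18,0,0,0,0,0,-32,0,0,0,0,0,-48,0,0,0,0,0,-66,0,0,0,0,0,-86,0,0,0,0,0,-110,0,0,0,0,0,-130,0,0,0,0,0,-145,0,0,0,0]'; python3 - <<'E'
from h import *
import plan;plan.plan(540,-246,190,163.8)
c=manip.camera("scene");save(c,'scene2.png')
E
```

```text
clock: 5.62
eef_pos: [458.6, 360.9, 41.5]
eef_rot: [-1.571, 0.0, -2.498]
wrist_force: [-1.0, 1.4, 0.3]
finger_gap: 17.9
clock: 6.45
eef_pos: [458.9, 360.8, 189.4]
eef_rot: [-1.571, 0.002, -2.499]
wrist_force: [-0.7, -0.6, -3.9]
finger_gap: 17.7
shift [298.9  -1.2 534.3] 612.2 turn [ 5.000e-02  5.304e+01 -1.300e-01] | pos [458.9 360.8 189.4] rpy [-8.9990e+01  1.4000e-01 -1.4316e+02] F [-0.7 -0.6 -3.9] gap 17.7 t 6.45 j [ 0.6   0.41  1.47 -0.    1.26  1.53]
```

View pics/scene2.png

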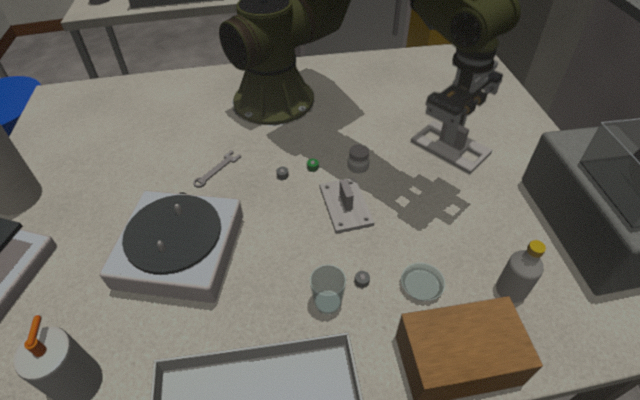

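The holder is lifted, level and clear of everything along the path, so I'll carry it across.

```bash
python3 -m jog '[3,0,5,0,0,0,9,0,16,0,1,0,19,0,34,0,3,0,33,0,59,0,6,0,48,0,86,0,9,0,63,0,113,0,12,0,78,0,140,0,15,0,93,0,167,0,18,0,108,0,194,0,21,0,123,0,221,0,24,0]'; python3 plan.py 540 -246 190 163.8
```

```text
clock: 7.33
eef_pos: [491.8, 107.7, 185.2]
eef_rot: [-1.571, -0.002, -2.921]
wrist_force: [0.4, 0.1, -2.9]
finger_gap: 17.7
shift [ 30.2  -4.8 355.7] 357.0 turn [-0.03 28.82  0.12] | pos [491.8 107.7 185.2] rpy [-9.0000e+01 -1.3000e-01 -1.6738e+02] F [ 0.4  0.1 -2.9] gap 17.7 t 7.3333 j [ 0.14  0.24  1.7  -0.    1.2   1.49]
```

```bash
python3 -m jog '[2,0,30,0,3,0,5,-1,60,0,6,0,8,-2,92,0,9,0,11,-3,124,0,12,0,14,-4,156,0,15,0,16,-4,188,0,18,0,18,-4,216,0,21,0,20,-4,240,0,23,0,21,-4,258,0,25,0,22,-4,268,0,26,0]'; python3 plan.py 540 -246 190 163.8
```

```text
clock: 8.17
eef_pos: [529.7, -158.5, 189.0]
eef_rot: [-1.571, -0.002, 2.907]
wrist_force: [0.4, -0.4, -4.0]
finger_gap: 17.4
shift [-30.3  -1.1  82.7] 88.1 turn [-0.01  2.77  0.13] | pos [ 529.7 -158.5  189. ] rpy [-8.9990e+01 -1.3000e-01  1.6657e+02] F [ 0.4 -0.4 -4. ] gap 17.4 t 8.1667 j [-0.36  0.34  1.56 -0.    1.24  1.45]
```

```bash
python3 -m jog '[-3,0,10,0,0.3,0,-9,0,25,0,1,0,-16,0,43,0,1.5,0,-22,0,60,0,2,0,-27,0,74,0,2.5,0,-30,0,81,0,2.8,0,-30,0,83,0,2.8,0,-30,0,83,0,2.8,0,-30,0,83,0,2.8,0]'; python3 - <<'E'
from h import *
import plan;plan.plan(540,-246,190,163.8)
for n in("scene","top"):
    c=manip.camera(n);save(c,n+'3.png')
E
```

```text
clock: 8.92
eef_pos: [541.1, -243.0, 190.4]
eef_rot: [-1.571, -0.0, 2.864]
wrist_force: [0.1, 0.3, -2.8]
finger_gap: 17.8
shift [0.3 0.4 3.2] 3.2 turn [0.01 0.28 0.01] | pos [ 541.1 -243.   190.4] rpy [-9.0010e+01 -1.0000e-02  1.6408e+02] F [ 0.1  0.3 -2.8] gap 17.8 t 8.9167 j [-0.48  0.43  1.44  0.    1.28  1.36]
```

View pics/scene3.png

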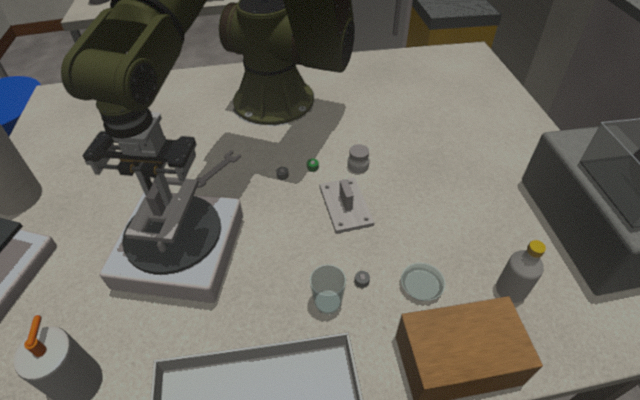

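View pics/top3.png

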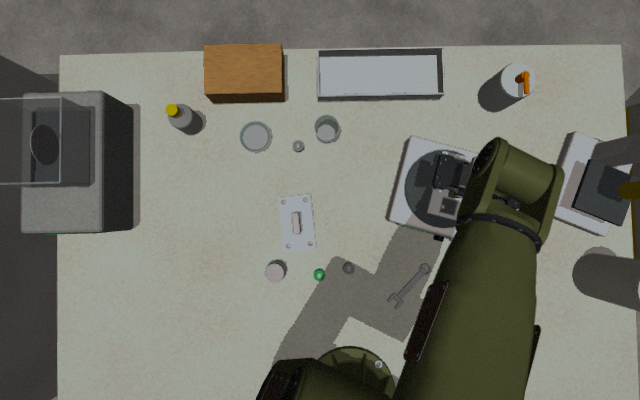

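The plate is held above the deck in both pictures. I'll overlay its expected outline to check the in-hand position.

```bash
python3 - <<'E'
from h import *
s=manip.read_state();c=manip.camera("scene");A=R.from_euler('xyz',s["eef_rot"]);img=cv2.resize(c["img"][:,:,::-1][130:290,90:250],None,fx=3.7,fy=3.7,interpolation=cv2.INTER_CUBIC)
P=lambda l:tuple(int(v) for v in ((proj(c,s["eef_pos"]+A.apply(l))+.5-[90,130])*3.7))
def poly(pts,col): cv2.polylines(img,[np.array([P(p) for p in pts])],True,col,1)
h=41.5-12
poly([(a,h,b) for a,b in((-75,-45),(75,-45),(75,45),(-75,45))],(0,255,0))
for o in(-48,48): poly([(o+a,h,b) for a,b in((-17,-17),(17,-17),(17,17),(-17,17))],(0,0,255))
cv2.imwrite('pics/ov.png',img)
E
```

```text
(no output)
```

View pics/ov.png

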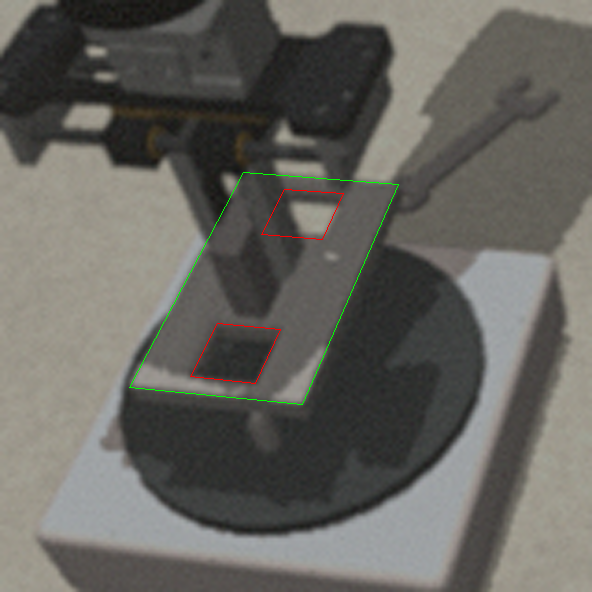

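In-hand fit agrees within about 1 mm. I'll align, lower to just above the pegs, and check.

```bash
python3 -m jog '[0,2,1,0,0.1,0,0,6,2,0,0.2,0,0,12,3,0,0.2,0,0,19,3,0,0.2,0,0,25,3,0,0.2,0,0,30,3,0,0.2,0,0,33,3,0,0.2,0,0,34,3,0,0.2,0,0,34,3,0,0.2,0]';  python3 - <<'E'
from h import *
import plan;plan.plan(540,-246,126.5,163.8)
s=manip.read_state();c=manip.camera("scene");A=R.from_euler('xyz',s["eef_rot"]);img=cv2.resize(c["img"][:,:,::-1][130:290,90:250],None,fx=3.7,fy=3.7,interpolation=cv2.INTER_CUBIC)
P=lambda l:tuple(int(v) for v in ((proj(c,s["eef_pos"]+A.apply(l))+.5-[90,130])*3.7))
for o in(-48,48): cv2.polylines(img,[np.array([P((o+a,29.5,b)) for a,b in((-17,-17),(17,-17),(17,17),(-17,17))])],True,(0,0,255),1)
cv2.imwrite('pics/ov2.png',img)
E
```

```text
clock: 9.82
eef_pos: [540.3, -246.5, 156.2]
eef_rot: [-1.571, -0.0, 2.86]
wrist_force: [-0.3, -0.6, -3.0]
finger_gap: 17.9
shift [ 0.4 29.7 -0.4] 29.7 turn [0.01 0.04 0.02] | pos [ 540.3 -246.5  156.2] rpy [-9.0010e+01 -2.0000e-02  1.6384e+02] F [-0.3 -0.6 -3. ] gap 17.9 t 9.8167 j [-0.49  0.46  1.47  0.    1.21  1.36]
```

View pics/ov2.png

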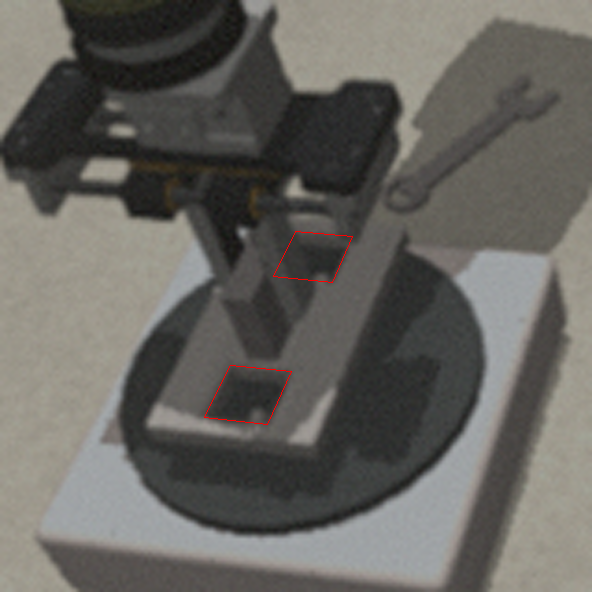

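The peg tips show inside both holes. I'll lower gently.

```bash
python3 -m jog '[0,2,0,0,0,0,0,5,0,0,0,0,0,9,0,0,0,0,0,13,0,0,0,0,0,17,0,0,0,0,0,20,0,0,0,0,0,23,0,0,0,0,0,25,0,0,0,0,0,26,0,0,0,0,0,26,0,0,0,0]'; python3 plan.py 540 -246 126.5 163.8
```

```text
clock: 10.7
eef_pos: [540.3, -246.5, 130.2]
eef_rot: [-1.571, -0.0, 2.86]
wrist_force: [-0.1, -0.4, -3.1]
finger_gap: 17.5
shift [ 0.4  3.7 -0.4] 3.8 turn [0.   0.04 0.01] | pos [ 540.3 -246.5  130.2] rpy [-9.0000e+01 -1.0000e-02  1.6384e+02] F [-0.1 -0.4 -3.1] gap 17.5 t 10.7 j [-0.49  0.49  1.49  0.    1.16  1.36]
```

```bash
python3 -m jog '[0,0.5,0,0,0,0,0,1,0,0,0,0,0,1.5,0,0,0,0,0,2,0,0,0,0,0,2.4,0,0,0,0,0,2.8,0,0,0,0,0,3.2,0,0,0,0,0,3.2,0,0,0,0,0,3.2,0,0,0,0]'; python3 plan.py 540 -246 126.5 163.8
```

```text
clock: 11.45
eef_pos: [540.3, -246.5, 127.2]
eef_rot: [-1.571, -0.0, 2.86]
wrist_force: [-0.5, 0.3, -2.5]
finger_gap: 18.0
shift [ 0.5  0.7 -0.4] 1.0 turn [0.   0.05 0.  ] | pos [ 540.3 -246.5  127.2] rpy [-90.    -0.   163.85] F [-0.5  0.3 -2.5] gap 18.0 t 11.45 j [-0.49  0.49  1.5   0.    1.15  1.36]
```

```bash
python3 -m jog '[0,0.3,0,0,0,0,0,0.5,0,0,0,0,0,0.7,0,0,0,0,0,0.7,0,0,0,0,0,0.7,0,0,0,0]'; python3 -m jog '[0,0.2,0,0,0,0,0,0.4,0,0,0,0,0,0.4,0,0,0,0,0,0.4,0,0,0,0]'
```

```text
clock: 11.87
eef_pos: [540.3, -246.5, 126.5]
eef_rot: [-1.571, -0.0, 2.86]
wrist_force: [-0.7, 1.0, -2.7]
finger_gap: 18.1
clock: 12.2
eef_pos: [540.4, -246.6, 126.4]
eef_rot: [-1.571, 0.0, 2.86]
wrist_force: [-1.8, 1.0, 2.1]
finger_gap: 18.0
```

Contact shows: the vertical force went from -3 to +2 N. A touch more to confirm.

```bash
python3 -m jog '[0,0.2,0,0,0,0,0,0.3,0,0,0,0,0,0.3,0,0,0,0]'; python3 - <<'E'
from h import *
for n,(a,b,c0,d) in(("scene",(130,290,90,250)),("top",(120,250,370,510))):
    c=manip.camera(n);cv2.imwrite(f'pics/{n}5.png',cv2.resize(c["img"][a:b,c0:d,::-1],None,fx=3.7,fy=3.7,interpolation=cv2.INTER_CUBIC))
E
```

```text
clock: 12.45
eef_pos: [540.4, -246.6, 126.5]
eef_rot: [-1.571, 0.0, 2.86]
wrist_force: [-4.0, 1.4, 5.7]
finger_gap: 17.9
```

View pics/scene5.png

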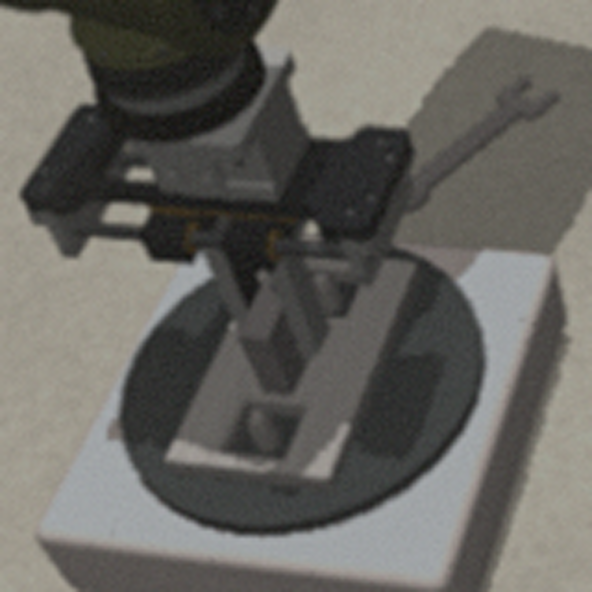

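The plate is flat on the deck and both pegs are up through the holes. I'll release.

```bash
python3 -m jog '[0,0,0,0,0,0,0,0,0,0,0,0,0,0,0,0,0,0,0,0,0,0,0,0,0,0,0,0,0,0,0,0,0,0,0,0,0,0,0,0,0,0,0,0,0,0,0,0]' 60; python3 -m jog '[0,-3,0,0,0,0,0,-10,0,0,0,0,0,-22,0,0,0,0,0,-40,0,0,0,0,0,-60,0,0,0,0,0,-85,0,0,0,0,0,-110,0,0,0,0,0,-130,0,0,0,0,0,-140,0,0,0,0,0,-140,0,0,0,0]'
```

```text
clock: 13.22
eef_pos: [540.4, -246.5, 125.8]
eef_rot: [-1.571, 0.0, 2.86]
wrist_force: [0.7, 0.2, -0.2]
finger_gap: 60.2
clock: 14.05
eef_pos: [540.8, -246.8, 268.9]
eef_rot: [-1.57, 0.004, 2.86]
wrist_force: [0.3, -0.4, 0.3]
finger_gap: 60.1
```

```bash
python3 - <<'E'
from h import *
c=manip.camera("scene");cv2.imwrite('pics/s6.png',cv2.resize(c["img"][130:290,90:380,::-1],None,fx=2.7,fy=2.7,interpolation=cv2.INTER_CUBIC))
img=cv2.resize(c["img"][:,:,::-1][170:290,90:250],None,fx=4.5,fy=4.5,interpolation=cv2.INTER_CUBIC)
A=R.from_euler('z',163.84,degrees=True)
P=lambda l:[int(v) for v in ((proj(c,np.array([540.4,-246.5,0])+A.apply(l))+.5-[90,170])*4.5)]
cv2.polylines(img,[np.array([P((a,b,97)) for a,b in((-75,-45),(75,-45),(75,45),(-75,45))])],True,(0,255,0),1)
cv2.imwrite('pics/s6b.png',img)
r=manip.tip_of("blank_mid",c)[:1]; print([(x["score"],back(c,x["xy"],31)) for x in r])
r=manip.tip_of("holder_mid",c)[:2]; print([(x["score"],back(c,x["xy"],116)) for x in r])
print(manip.read_state()["qd"].round(3))
E
```

```text
[(0.62, array([ 469.27864231, -276.03473164,   31.        ]))]
[(0.98, array([ 545.91397981, -245.70390653,  116.        ]))]
[-0.     0.01   0.006  0.     0.     0.001]
```

View pics/s6.png

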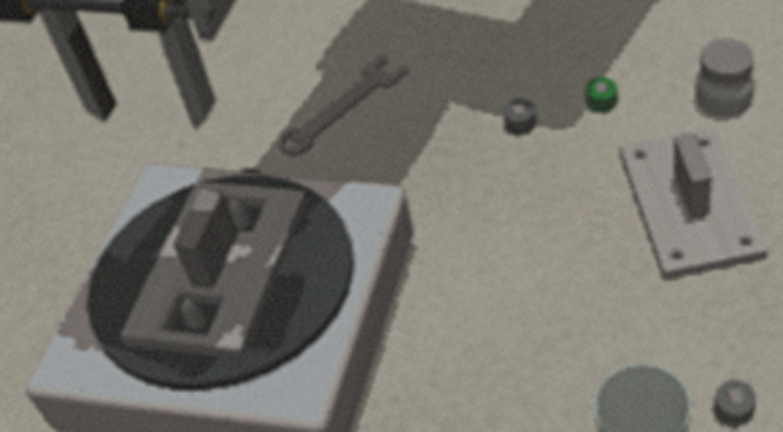

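View pics/s6b.png

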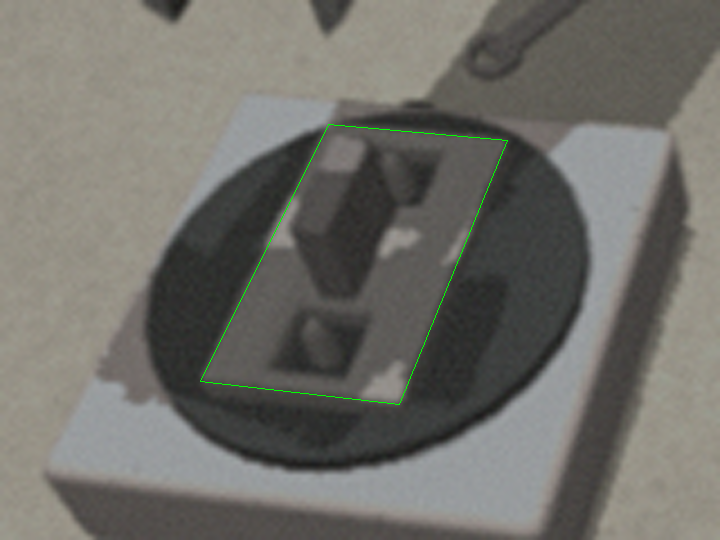

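The plate sits at deck height, since the outline drawn at 97 mm matches it. Both pegs are inside the holes, the gripper is clear, and the blank is untouched. I'll hand in.

```bash
python3 -c "
from cell import manip
print(manip.sign_off())"
```

```text
the job is handed in; nothing more can be done
None
```

The holder with the two square holes is on the polisher deck, with both pegs up through its holes, and I've handed the job in. I gripped it by its bar handle, lowered it until it touched the deck (at most about 6 N vertical, 7 N in all), then let go and backed the gripper off. The clock was at about 14 s of the 35 s allowed.

**Final checks:**
- **Seating:** the plate outline drawn for its resting height matches the last scene picture, so it lies flat.
- **Pegs:** both are visible inside the holes.
- **Robot:** the gripper is clear and the wrist force is near zero.
- **Other plate:** in the picture the blank is still in its original place.

**One disagreement:** in the last picture the network's best guess for the blank landed on the polisher (score 0.62). I took that as a false detection, because the picture shows the blank untouched. The network's point for the holder was about 6 mm off my own estimate, which I put down to its usual error, since the outline matched.

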